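# Set the counter scale up for a packing run

## Robot

A 6-joint arm with a two-finger parallel gripper is mounted at the origin on the work surface. World frame = base frame: x ahead of the robot, y to its left, z up, the work surface at z = 0. Lengths are in m, angles in rad, forces in N, time in s.
With the tool pointing down it reaches from about 0.35 to 0.775 m from the base axis. Payload 7.3 kg.
Tool frame: the origin (TCP) lies between the finger pads; the fingertips stand 14 mm ahead of it and the grasp point (between the pads) lies 5 mm behind it; z points along the fingers, y is the line along which they close (so a half turn about z gives the same grasp; the last joint's range is limited). The gripper opens to 92 mm and grips with 3 to 60 N. Pads are 19 mm wide; open, the fingers measure 130 mm over their backs; the gripper's body (75 mm by 190 mm) begins 47 mm behind the grasp point.
Start: joints at [1.155, 0.342, 1.524, -0, 1.275, -0.146], TCP at [0.14, 0.506, 0.211] pointing down, gripper open.
Joint ranges: [-2.53, 2.53], [-0.77, 2.02], [0.04, 2.7], [-1, 4.14], [0.28, 2.66], [-3.11, 3.11]. Speed limits (rad/s): [2.57, 2.57, 3.14, 3.14, 3.14, 3.14].

## Interface

Orientations are given as [roll, pitch, yaw] about the fixed x, y, z axes, in that order (R = Rz(yaw) Ry(pitch) Rx(roll)).
In Python, from cell import robot, eyes gives the robot as it stands. The module is installed in compiled form; this text tells all that it offers.
- The arm moves only by the shell command python3 -m handwheel 'ROWS' [FORCE]. ROWS is JSON, one flat list of numbers, 5 for each row, row after row: the shift along the world's x, y, z in mm, then the turn about the world's z in rad, then the opening, from 0 (shut) to 1 (fully open). In form: [x, y, z, spin, jaw, x, y, z, spin, jaw, ...]. A call has 1 to 8 rows; each row shifts and turns the commanded pose from where the row before left it; what a row does not reach is not made up. A row lasts 1/10 s, in which the tool goes at most 50 mm and 8.59 degrees, less where a joint would pass 70% of its speed; a pose out of reach is approached as far as the arm can. A call with a gripper value outside its range is refused whole. The fingers move at their own pace and stop on an object; FORCE is the grip in N (left out, the last holds). Time passes only in rows, so rows that do not move let the fingers close. It gives the time, the measured TCP pose, the force, the opening and the grip force at its end, in the units of the state.
- robot.observe(): the state, without advancing time (a new reading comes with each control period).
- eyes.read_camera(name): name is "scene" or "top" or "wrist"; returns (picture, depth): 400x640x3 uint8, blue, green, red; 400x640 float32, m along the optical axis (not along the pixel's ray), 0 where there is no reading.
- eyes.calibration(name): a dict with "fx", "fy", "cx", "cy" (pixels), "world_to_cam" (4x4, takes a point from world to camera coordinates). Camera axes: x right, y down, z forward; pixel columns grow to the right and rows downward; lengths in m; the calibration is good to about 2 mm. A picture is of the moment at which its call begins: read the wrist's pose just before it. calibration takes no time and is no camera call; for the wrist camera it gives the pose at the moment of the call.
- robot.hand_in(): hands the job in; it is judged then, once.
The state is a dict: "time": time; "qpos": joint angles; "qvel": joint speeds; "joint_efforts": joint torques, N m; "tool_pos": TCP position; "tool_rot": TCP orientation; "contact_force": force on the tool from outside, world axes, zero at the start; "torque": the same for the moment, N m; "opening": finger opening in m; "grip_force": force on a finger pad.
Only numpy, scipy, OpenCV 4.12 (cv2) and the standard library are available. Lean on these libraries where they do the work, as an engineer would, in place of code of your own. Each camera call takes 0.05 s, during which the arm holds its last target. There are 200 camera calls.

## Task

Set the shop scale up for a packing run, with the empty foil tray already standing on its pan: with a fingertip lightly press the round tare key, then the product key (in the left-hand block of two columns, the outer column, second key from the display), then the tall, double-size start key at the near right corner of the panel. Let each key come back up before the next, press no other key, and do not touch the pan or the tray while the scale is weighing. Leave everything else on the counter as it stands.

Things in the scene. Friction and masses are not known exactly. Their poses are not given: they have to be found in the camera images.
- scale: White counter scale, 400 mm deep (x), 340 wide (y), fixed. Origin: centre of its underside; +x from the operator's key panel to the customer's side, y to the operator's left. The key panel is the front 150 mm, rising away from the operator at 0.21 rad from 48 to 80 mm high, its middle at x -0.125, z 0.064. Behind it a display hood, 107 mm high, x -0.066 to -0.006, then the pan.
- tare_key_top (a point): Centre of the top of the tare key: the only round key, 28 mm in diameter, in the middle of the right-hand column. The nearest edges of other keys are 28 mm (clear key, up the slope) and 31 mm (start key, down the slope) from its centre. Its z axis points square out of the sloping key panel, x up the slope towards the display and pan, y to the operator's left.
- tare_key (a joint): Travel of the tare key. Joint in m: 0 is up, 0.007 is fully down (a rigid stop); it moves square into the panel, springs back by itself, needs about 1 N to start and 8 N at the bottom, and registers at 0.003 (about 4 N).
- product_key_top (a point): Centre of the top of the product key: 30 mm wide (y) by 22 mm (x), in the left block, outer (left) column, second from the display. Its neighbours of the same size lie 40 mm to the right and 34 mm up and down the slope, centre to centre. Its z axis points square out of the sloping key panel, x up the slope towards the display and pan, y to the operator's left.
- product_key (a joint): Travel of the product key. Joint in m: 0 is up, 0.007 is fully down (a rigid stop); it moves square into the panel, springs back by itself, needs about 1 N to start and 8 N at the bottom, and registers at 0.003 (about 4 N).
- start_key_top (a point): Centre of the top of the start key: the tallest key, 34 mm wide (y) by 46 mm (x, along the slope), at the near right corner of the panel. Its z axis points square out of the sloping key panel, x up the slope towards the display and pan, y to the operator's left.
- start_key (a joint): Travel of the start key. Joint in m: 0 is up, 0.007 is fully down (a rigid stop); it moves square into the panel, springs back by itself, needs about 1 N to start and 8 N at the bottom, and registers at 0.003 (about 4 N).
- other_keys: The other 20 keys together, not to be pressed: a left block of 2 columns by 4 rows (product keys; one of the 8 is the wanted one), a middle block of 3 by 4 (number keys) and a clear key above the tare key. All keys are of the same white plastic, 9 mm above the panel, sprung alike. Origin: middle of the panel's surface. Axes as the keys'.
- pan: Stainless weighing pan, 228 mm (x) by 336 mm (y), 10 mm thick, its top 110 mm above the counter; origin at the centre of its underside. Not to be touched.
- tray: Empty open foil tray, 115 x 160 x 40 mm high, loose on the pan; origin at the centre of its underside, z up. Not to be touched.
- bottle: White bottle, 60 mm diameter, 170 mm high, upright on the counter to the left of the scale; bystander. Origin: centre of underside.
- label_roll: Roll of labels, 90 mm diameter, 50 mm high, lying flat on the counter to the right of the scale; bystander. Origin: centre of underside.
- tongs: Steel pastry tongs, about 230 mm long, 14 mm high, lying on the counter in front of the scale; bystander. Origin: middle of the underside, x along their length.
- jar: Glass jar, 84 mm diameter, 120 mm high; bystander on the counter well to the side. Origin: centre of underside.
- mug: White mug, 76 mm diameter, 90 mm high; bystander well to the side. Origin: centre of underside.
- spare_tray: Second foil tray like the first, on the counter well to the side; bystander. Origin: centre of underside.

How it is judged:
On the way, in this order (a step that is already met when the one before it is completed fails the run):
1. the tare key is pressed down (3 mm or more), the product and start keys up (value of joint tare_key above 0.003 m and value of joint each of product_key, start_key below 0.0015 m), for 0.05 s.
2. the product key is pressed down, the tare and start keys up (value of joint product_key above 0.003 m and value of joint each of tare_key, start_key below 0.0015 m), for 0.05 s.
3. the start key is pressed down, the tare and product keys up (value of joint start_key above 0.003 m and value of joint each of tare_key, product_key below 0.0015 m), for 0.05 s.
At the end, for the whole second after the job is handed in: All three keys are back up (within 1 mm), the foil tray stands at rest on the pan within 8 mm of where it was, and no other thing on the counter has moved more than 20 mm (value of joint each of tare_key, product_key, start_key below 0.001 m and distance of tray from where it was at the start of the episode below 0.008 m and angle between tray's own z axis and vertical below 0.05 rad and linear speed of tray below 0.02 m/s and contact force between tray and pan above 0.1 N and distance of each of bottle, label_roll, tongs, jar, mug, spare_tray from where it was at the start of the episode below 0.02 m); the robot touches nothing.
It fails at once if another key is pressed (more than 1.5 N) (contact force between other_keys and anything else above 1.5 N).
It fails at once if a key is pressed hard (more than 20 N) (contact force between any of tare_key, product_key, start_key and anything else above 20 N).
It fails at once if the robot touches the pan (more than 1 N) (contact force between pan and the fingers above 1 N or contact force between pan and the arm above 1 N).
It fails at once if the robot touches or moves the foil tray (contact force between tray and the fingers above 0.5 N or contact force between tray and the arm above 0.5 N or distance of tray from where it was at the start of the episode above 0.008 m).
It fails at once if another thing on the counter is moved more than 20 mm (distance of any of bottle, label_roll, tongs, jar, mug, spare_tray from where it was at the start of the episode above 0.02 m).
It also fails if it takes over 48 s, if anything falls off the work surface, if the arm or the gripper's body presses on something with over 40 N, if the wrist force passes 120 N, or if a joint passes its speed limit or range.

## Working session

There is one attempt and no reset: what is moved stays moved. The work goes in short steps, Python scripts to look and compute and a shell command to move; the robot and the scene stay as the last step left them, time stands still between calls to the robot, and variables do not carry over. Pictures are saved under pics/ and viewed, at most 10 in all, crops included, and the job is handed in when it is done.

```bash
mkdir -p pics
cat > h.py <<'E'
import numpy as np,cv2
from cell import robot,eyes
def cast(c,u,v,n,d):  # ray onto plane n.p=d
    T=c["world_to_cam"];T=np.array(T);R=T[:3,:3];o=-R.T@T[:3,3]
    r=R.T@np.array([(u-c["cx"])/c["fx"],(v-c["cy"])/c["fy"],1]);return o+r*(d-n@o)/(n@r)
def deproj(c,u,v,z):
    T=np.array(c["world_to_cam"]);p=np.array([(u-c["cx"])/c["fx"]*z,(v-c["cy"])/c["fy"]*z,z]);return T[:3,:3].T@(p-T[:3,3])
def grab(n):
    c=eyes.calibration(n);p,d=eyes.read_camera(n);np.savez(''+n+'.npz',p=p,d=d,**{k:np.array(v) for k,v in c.items()});return c,p,d
E
python3 - <<'E'
from h import *
print(robot.observe())
for n in("top","scene"):
    c,p,d=grab(n);cv2.imwrite(f"pics/{n}1.png",p);print(n,c)
E
```

```text
{'time': 0.0, 'qpos': array([ 1.15499304e+00,  3.42727853e-01,  1.52499532e+00,  2.86600508e-05,
        1.27539671e+00, -1.46024562e-01]), 'qvel': array([ 0.00059839, -0.00085234,  0.00032363, -0.00019264, -0.00198701,
        0.00110212]), 'joint_efforts': array([-2.27573037e-03, -4.31245244e+01, -2.44216865e+01,  7.16507155e-02,
        5.59366483e-02, -1.12683140e-04]), 'tool_pos': array([0.13973265, 0.50562739, 0.20984989]), 'tool_rot': array([-3.14008566e+00, -2.49335652e-04,  2.87180537e+00]), 'contact_force': array([-0.28726641, -0.26262388, -0.19008483]), 'torque': array([-0.02497805, -0.01340878,  0.09471123]), 'grip_force': 0.0, 'opening': 0.09163492638844821}
top {'fx': 458.173354534874, 'fy': 458.173354534874, 'cx': 312.80313115472774, 'cy': 207.4873929562943, 'world_to_cam': array([[-1.57131193e-02, -9.99875318e-01, -1.56379588e-03,
         8.94550116e-03],
       [-9.98619674e-01,  1.57717425e-02, -5.00998939e-02,
         5.66193147e-01],
       [ 5.01183112e-02,  7.74411726e-04, -9.98742988e-01,
         1.59044961e+00],
       [ 0.00000000e+00,  0.00000000e+00,  0.00000000e+00,
         1.00000000e+00]])}
scene {'fx': 458.8037649328679, 'fy': 458.8037649328679, 'cx': 321.74569951618025, 'cy': 193.6869634924531, 'world_to_cam': array([[ 0.78434391,  0.62028724, -0.00695461, -0.4236328 ],
       [ 0.5195976 , -0.66306495, -0.53885361, -0.23837197],
       [-0.33885538,  0.41903295, -0.84237071,  1.69629989],
       [ 0.        ,  0.        ,  0.        ,  1.        ]])}
```

View pics/top1.png

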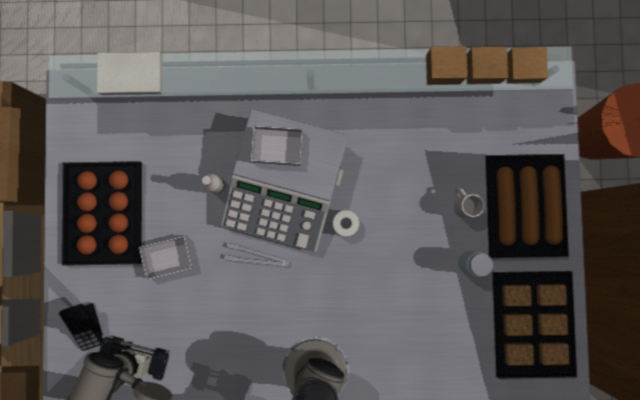

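View pics/scene1.png

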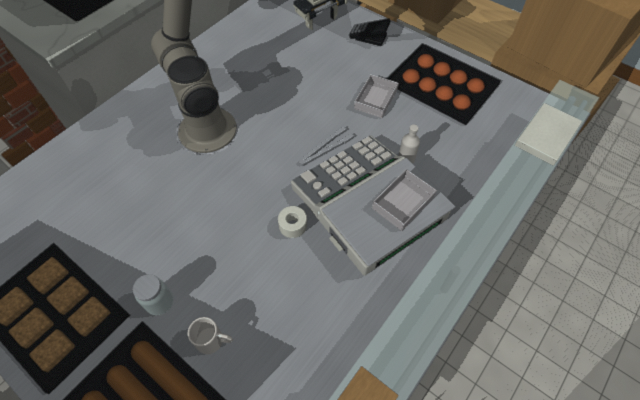

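The top view shows the scale yawed slightly clockwise. The keys lie at about (225–320, 180–250), with the round tare key near (305,227), the start key near (302,240) and the bottle near (212,183). I'll enlarge this area and measure it.

Run:
```python
from h import *
z=np.load('top.npz');c={k:z[k] for k in("fx","fy","cx","cy","world_to_cam")};p,d=z['p'],z['d']
cv2.imwrite("pics/top2.png",cv2.resize(p[165:265,195:365],None,fx=4.7,fy=4.7,interpolation=cv2.INTER_CUBIC))
for n,(u,v) in dict(tare=(305,227),start=(302,240),mid=(270,218),bottle=(212,183),roll=(346,223),tray=(276,147),tongs=(255,255)).items(): print(n,deproj(c,u,v,d[v,u]).round(3))
```

```text
tare [0.498 0.027 0.068]
start [0.454 0.038 0.064]
mid [0.53  0.146 0.06 ]
bottle [0.646 0.329 0.124]
roll [ 0.51  -0.117 -0.006]
tray [0.764 0.119 0.113]
tongs [0.403 0.205 0.007]
```

View pics/top2.png

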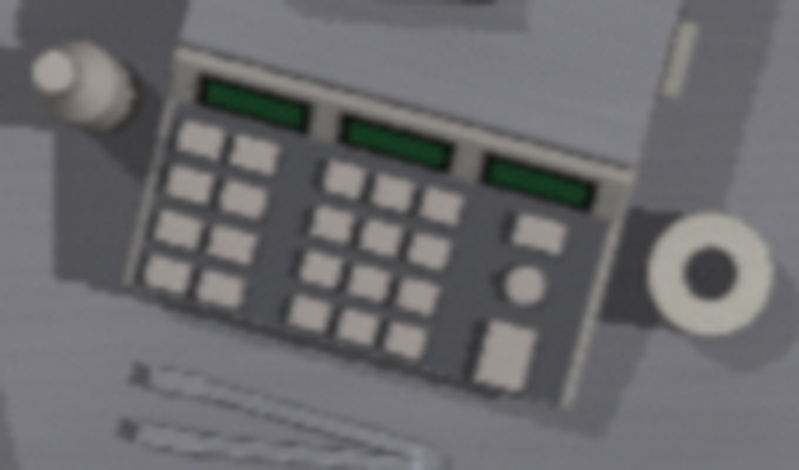

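The enlarged crop shows:
- the tare key at full-image pixel (306.7, 225.9)
- the start key at (302.4, 240.5)
- the product key (left block, outer column, second row) at (235.4, 204.4)
- the scale's yaw at about -0.27, so the tool's 2.87 is already aligned

Next I'll raise the tool and move it over the panel for a wrist view.

```bash
python3 -m handwheel '[0,0,40,0,0, 20,-30,40,0,0, 40,-40,30,0,0, 40,-45,20,0,0, 40,-45,0,0,0, 40,-45,0,0,0, 40,-45,0,0,0, 40,-45,0,0,0]'
python3 -m handwheel '[30,-40,0,0,0, 20,-40,0,0,0, 0,0,0,0,0,0,0,0,0,0]'
python3 - <<'E'
from h import *
s=robot.observe();print(s['tool_pos'],s['tool_rot'],s['contact_force'])
c,p,d=grab("wrist");cv2.imwrite("pics/w1.png",p);T=np.array(c["world_to_cam"]);print(T, -T[:3,:3].T@T[:3,3],c['fx'])
E
```

```text
time: 0.9
tool_pos: [0.3549, 0.2602, 0.3268]
tool_rot: [3.142, -0.0, 2.872]
contact_force: [0.7, 0.2, 0.4]
opening: 0.0325
grip_force: 0.0
time: 1.3
tool_pos: [0.4042, 0.1813, 0.3265]
tool_rot: [-3.142, -0.001, 2.869]
contact_force: [-1.1, 0.3, 0.6]
opening: 0.0022
grip_force: 0.0
[0.40424462 0.18129705 0.32650888] [-3.14156575e+00 -1.08467741e-03  2.86888378e+00] [-1.06986082  0.29279663  0.61373096]
[[ 2.68788509e-01  9.63199038e-01 -5.93073097e-04 -2.83563760e-01]
 [ 9.23502918e-01 -2.57535941e-01  2.84284363e-01 -3.94570238e-01]
 [ 2.73669687e-01 -7.69600747e-02 -9.58739823e-01  4.06256556e-01]
 [ 0.00000000e+00  0.00000000e+00  0.00000000e+00  1.00000000e+00]] [0.32942534 0.20277786 0.50149631] 288.3997697774033
```

View pics/w1.png

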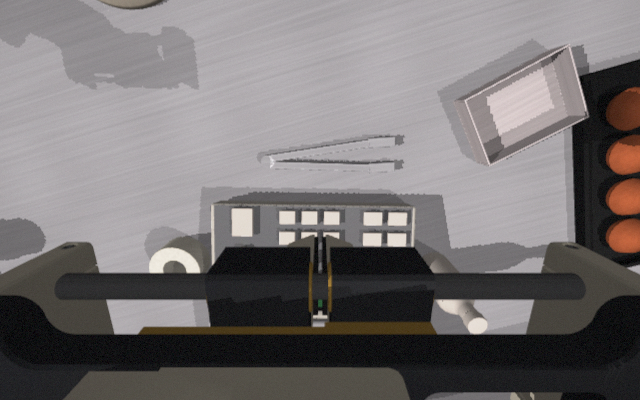

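The wrist view shows the panel's near edge at row ~205 and the start key at (242,222). The hand hides the rest, so I'll back off along the scale's -x.

```bash
python3 -m handwheel '[-35,10,0,0,0, -35,10,0,0,0, -35,10,0,0,0, 0,0,0,0,0, 0,0,0,0,0]'
python3 - <<'E'
from h import *
s=robot.observe();print(s['tool_pos'],s['tool_rot'],s['opening'])
c,p,d=grab("wrist");cv2.imwrite("pics/w2.png",cv2.resize(p[100:260,180:460],None,fx=2.8,fy=2.8))
E
```

```text
time: 1.85
tool_pos: [0.2981, 0.2132, 0.3273]
tool_rot: [3.141, 0.001, 2.876]
contact_force: [0.2, 0.1, -0.6]
opening: 0.0006
grip_force: 0.0
[0.29812127 0.21317873 0.32728022] [3.14055989e+00 1.13940822e-03 2.87582337e+00] 0.0005913027675386923
```

View pics/w2.png

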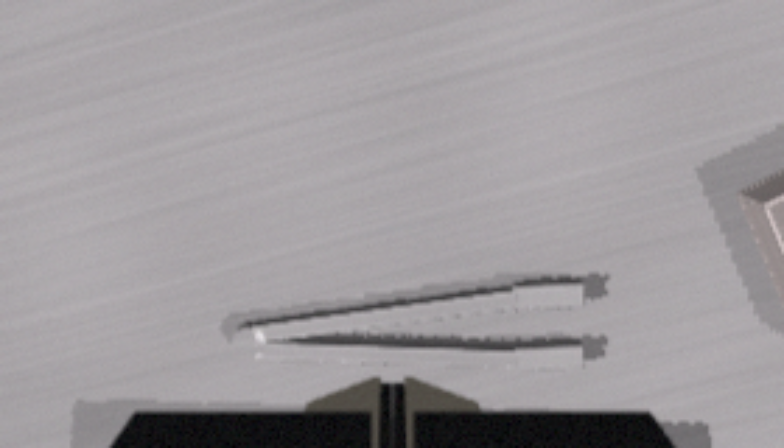

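That was the wrong way: forward motion carries the panel up in the picture (this view has only the tongs, near rows 200–225). I'll move forward instead.

```bash
python3 -m handwheel '[40,-11,0,0,0, 40,-11,0,0,0, 40,-11,0,0,0, 40,-11,0,0,0, 45,-12,0,0,0, 0,0,0,0,0, 0,0,0,0,0]'
python3 - <<'E'
from h import *
s=robot.observe();print(s['tool_pos'],s['tool_rot'],s['opening'])
c,p,d=grab("wrist");cv2.imwrite("pics/w3.png",cv2.resize(p[90:260,180:460],None,fx=2.8,fy=2.8))
E
```

```text
time: 2.6
tool_pos: [0.5049, 0.1555, 0.3253]
tool_rot: [-3.141, -0.003, 2.87]
contact_force: [-0.4, -0.5, 0.5]
opening: 0.0005
grip_force: 0.0
[0.50490556 0.15552613 0.32526995] [-3.14061203e+00 -2.72291798e-03  2.87031408e+00] 0.0004776890190176545
```

View pics/w3.png

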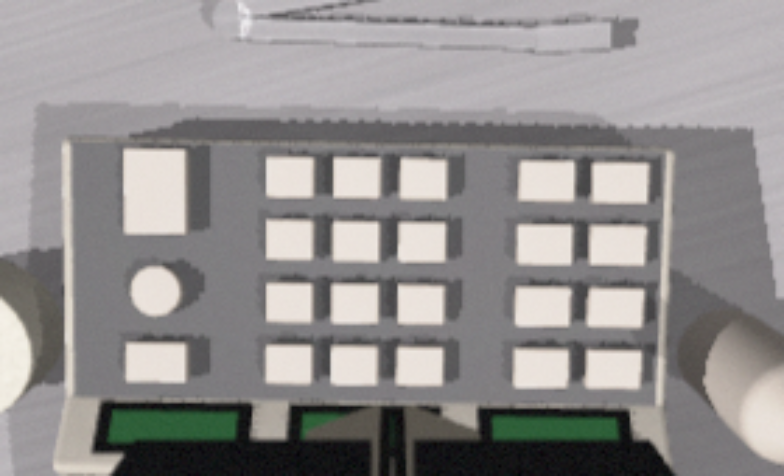

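The whole panel is clear now. In the crop, the start key is at (155,191), the tare key at (155,290) and the product key at (615,306), which is the outer column's second key from the display. I'll measure key centroids here and in the top view, then triangulate.

```bash
cat > m.py <<'E'
from h import *
def keys(f,guess):
    z=np.load(f);c={k:z[k] for k in("fx","fy","cx","cy","world_to_cam")};p,d=z['p'],z['d']
    g=cv2.GaussianBlur(cv2.resize(p.min(2),None,fx=4,fy=4,interpolation=cv2.INTER_CUBIC),(0,0),1.5);out={}
    for k,(u,v,t) in guess.items():
        m=(g>t).astype(np.uint8);n,l,st,ce=cv2.connectedComponentsWithStats(m);i=l[int(v*4),int(u*4)]
        uu,vv=(ce[i]-1.5)/4;w=d[int(vv)-1:int(vv)+3,int(uu)-1:int(uu)+3];out[k]=(uu,vv,deproj(c,uu,vv,np.median(w)),st[i]/4)
    return c,out
E
python3 - <<'E'
from m import *
cw,W=keys('wrist.npz',{k:(180+a/2.8,90+b/2.8,200) for k,a,b in(('start',155,191),('tare',155,290),('clear',155,362),('product',615,306),('p1',613,368),('p3',617,245),('p2r',543,307))})
ct,T=keys('top.npz',{k:(u,v,125) for k,u,v in(('start',302.4,240.5),('tare',306.7,225.9),('product',235.4,204.4))})
P=lambda c:np.array([[c['fx'],0,c['cx']],[0,c['fy'],c['cy']],[0,0,1]])@c['world_to_cam'][:3]
for n,D in(('W',W),('T',T)):
    for k,(u,v,x,s) in D.items(): print(n,k,round(u,1),round(v,1),x.round(4),s)
for k in T:
    X=cv2.triangulatePoints(P(cw),P(ct),np.array(W[k][:2]),np.array(T[k][:2])).ravel();print('tri',k,(X[:3]/X[3]).round(4))
E
```

```text
W start 234.6 158.0 [0.4516 0.0371 0.0638] [ 224.5   143.75   21.25   29.5  2429.  ]
W tare 234.9 193.6 [0.5021 0.0223 0.0749] [227.25 186.    16.5   16.25 837.75]
W clear 235.2 219.2 [0.5389 0.0116 0.0832] [ 225.5   213.     20.25   13.25 1019.25]
W product 399.3 199.6 [0.578  0.2616 0.0758] [390.25 193.75  19.25  12.75 912.  ]
W p1 398.7 221.6 [0.6097 0.2524 0.0831] [389.75 215.75  19.    12.75 895.5 ]
W p3 400.1 177.3 [0.5461 0.271  0.0687] [391.   171.25  19.5   13.   947.25]
W p2r 373.2 199.3 [0.5668 0.2232 0.0758] [364.25 193.25  19.25  13.   936.25]
T start 302.2 240.2 [0.4535 0.0374 0.0639] [297.   233.75  11.5   14.   444.  ]
T tare 306.4 225.2 [0.5039 0.0224 0.0744] [303.5  222.25   6.75   7.   153.  ]
T product 235.0 203.8 [0.58   0.2623 0.0739] [231.5  201.     8.25   6.75 167.25]
tri start [0.4529 0.0373 0.0638]
tri tare [0.5035 0.0222 0.0737]
tri product [0.5803 0.2631 0.0692]
```

Heights and spacings agree: the neighbours are 34 and 40 mm away as stated, and yaw is -0.284. For the product key I need to check that the gripper body clears the bottle.

Run:
```python
from m import *
for f,(a,b,e,g) in(('top.npz',(170,200,195,228)),('wrist.npz',(150,300,415,500))):
    z=np.load(f);c={k:z[k] for k in("fx","fy","cx","cy","world_to_cam")};d=z['d']
    V,U=np.mgrid[a:b,e:g];pts=np.array([deproj(c,u,v,d[v,u]) for u,v in zip(U.ravel(),V.ravel()) if d[v,u]>0])
    near=np.hypot(pts[:,0]-.64,pts[:,1]-.33)<.08
    for lo,hi in((.03,.07),(.07,.1),(.1,.13),(.13,.155),(.155,.19)):
        q=pts[near&(pts[:,2]>lo)&(pts[:,2]<hi)]
        if len(q):print(f,lo,len(q),q.min(0).round(3),q.max(0).round(3))
```

```text
top.npz 0.03 45 [0.597 0.291 0.032] [0.678 0.344 0.07 ]
top.npz 0.07 37 [0.622 0.309 0.071] [0.679 0.351 0.099]
top.npz 0.1 170 [0.622 0.309 0.1  ] [0.679 0.367 0.13 ]
top.npz 0.13 14 [0.641 0.326 0.13 ] [0.665 0.333 0.15 ]
top.npz 0.155 67 [0.638 0.325 0.159] [0.664 0.351 0.179]
wrist.npz 0.03 505 [0.568 0.283 0.03 ] [0.663 0.359 0.07 ]
wrist.npz 0.07 522 [0.599 0.265 0.07 ] [0.663 0.359 0.1  ]
wrist.npz 0.1 989 [0.621 0.266 0.1  ] [0.679 0.365 0.13 ]
wrist.npz 0.13 248 [0.637 0.322 0.13 ] [0.661 0.35  0.154]
wrist.npz 0.155 488 [0.637 0.323 0.155] [0.664 0.35  0.173]
```

The bottle's neck (radius 13 mm, up to z 0.172) stands at (0.651, 0.338). Turning the tool +0.6 rad for the product key clears it by about 40 mm. Tare key first.

```bash
python3 -m handwheel '[-1,-33,-10,0,0, -1,-33,-30,0,0, -1,-33,-40,0,0, -2,-33,-40,0,0, 0,0,-40,0,0, 0,0,-35,0,0, 0,0,-20,0,0, 0,0,0,0,0]'
python3 -m handwheel '[0,0,0,0,0, 0,0,0,0,0, 0,0,0,0,0]'
```

```text
time: 3.45
tool_pos: [0.4967, 0.0272, 0.113]
tool_rot: [-3.141, -0.005, 2.873]
contact_force: [-0.2, 0.0, 0.5]
opening: 0.0003
grip_force: 0.0
time: 3.75
tool_pos: [0.5, 0.0266, 0.1163]
tool_rot: [3.141, 0.003, 2.872]
contact_force: [-0.5, -1.2, -0.6]
opening: -0.0001
grip_force: 0.0
```

```bash
cat > avg.py <<'E'
from h import *
import sys
P=[];F=[]
for i in range(int(sys.argv[1]) if len(sys.argv)>1 else 8):
    s=robot.observe();P.append(s['tool_pos']);F.append(s['contact_force']);eyes.read_camera("wrist")
print(s['time'],'pos',np.mean(P,0).round(4),np.std(P,0).round(4),'F',np.mean(F,0).round(2),np.std(F,0).round(2))
E
python3 avg.py; python3 -m handwheel '[0,-4,-8,0,0, 0,0,-8,0,0, 0,0,0,0,0]'; python3 avg.py
```

```text
4.1 pos [0.4996 0.0264 0.1155] [0.0003 0.0001 0.0005] F [-0.13 -0.24 -0.04] [0.47 0.73 0.42]
time: 4.45
tool_pos: [0.4982, 0.0223, 0.0972]
tool_rot: [-3.141, -0.003, 2.871]
contact_force: [-1.0, -0.4, -0.7]
opening: 0.0004
grip_force: 0.0
4.8 pos [0.499  0.0224 0.0984] [0.0004 0.     0.0006] F [-0.39 -0.17  0.02] [0.6 0.6 0.6]
```

```bash
python3 -m handwheel '[0,0,-4,0,0, 0,0,-3,0,0, 0,0,0,0,0]' | sed -n 2,4p; python3 avg.py 8; python3 -m handwheel '[0,0,-2,0,0, 0,0,0,0,0]'| sed -n 2,4p; python3 avg.py 8
```

```text
tool_pos: [0.4988, 0.0224, 0.0912]
tool_rot: [-3.142, -0.001, 2.872]
contact_force: [-0.1, 0.8, 0.1]
5.5 pos [0.4992 0.0224 0.0917] [0.0002 0.     0.0002] F [-0.09  0.14 -0.16] [0.65 0.52 0.58]
tool_pos: [0.4991, 0.0224, 0.0895]
tool_rot: [3.142, -0.0, 2.872]
contact_force: [-0.6, 0.3, 0.0]
6.1 pos [0.4992 0.0224 0.0897] [0.0001 0.     0.0001] F [-0.05  0.04 -0.16] [0.45 0.45 0.34]
```

```bash
python3 -m handwheel '[0,0,-2,0,0, 0,0,0,0,0]'| sed -n 2p; python3 avg.py 8;  python3 -m handwheel '[0,0,-1,0,0, 0,0,0,0,0]'| sed -n 2p; python3 avg.py 8
```

```text
tool_pos: [0.499, 0.0224, 0.0875]
6.7 pos [0.4992 0.0224 0.0877] [0.0001 0.     0.0001] F [ 0.31 -0.14 -0.12] [0.48 0.26 0.34]
tool_pos: [0.4992, 0.0224, 0.0867]
7.3 pos [0.4992 0.0224 0.0867] [0. 0. 0.] F [-0.15  0.19  0.08] [0.31 0.28 0.48]
```

```bash
python3 -m handwheel '[0,0,-1,0,0, 0,0,0,0,0]'| sed -n 2p; python3 avg.py 6;  python3 -m handwheel '[0,0,-1,0,0, 0,0,0,0,0]'| sed -n 2p; python3 avg.py 6
```

```text
tool_pos: [0.4991, 0.0224, 0.0856]
7.8 pos [0.4992 0.0224 0.0857] [0.     0.     0.0001] F [-0.08 -0.03  0.24] [0.33 0.68 0.52]
tool_pos: [0.4991, 0.0224, 0.0846]
8.3 pos [0.4992 0.0224 0.0847] [0.0001 0.     0.0001] F [ 0.04 -0.03 -0.05] [0.57 0.41 0.35]
```

Run:
```python
from h import *
c,p,d=grab("scene");q=p[130:230,270:410];cv2.imwrite("pics/s2.png",cv2.resize(q,None,fx=5,fy=5,interpolation=cv2.INTER_CUBIC))
```

```text
(no output)
```

View pics/s2.png

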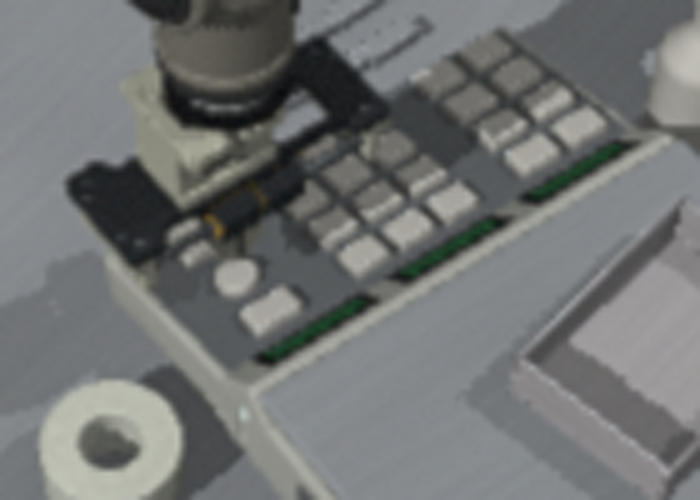

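The scene crop shows the round tare key at crop (237,278) unobstructed, with the fingertips appearing at about (230,250), on the operator's side of it. I'll check this by projection.

Run:
```python
from h import *
z=np.load('scene.npz');c={k:z[k] for k in("fx","fy","cx","cy","world_to_cam")}
for X in ([.4992,.0224,.0707],[.4992,.0224,.0847],[.503,.0222,.0745],[.4992,.0224,.137]):
    q=c['world_to_cam'][:3,:3]@np.array(X)+c['world_to_cam'][:3,3];u,v=c['fx']*q[0]/q[2]+c['cx'],c['fy']*q[1]/q[2]+c['cy'];print(X,u,v,'crop',5*(u-270)+2,5*(v-130)+2)
d=z['d']
for a,b in((237,278),(230,248),(222,240),(240,245),(215,222)):
    u,v=270+a//5,130+b//5;print(a,b,deproj(c,u,v,d[v,u]).round(4))
```

```text
[0.4992, 0.0224, 0.0707] 315.9412565571412 183.76567656567678 crop 231.70628278570587 270.82838282838395
[0.4992, 0.0224, 0.0847] 315.86404825708473 181.32352303775176 crop 231.32024128542366 258.6176151887588
[0.503, 0.0222, 0.0745] 316.80507259940003 183.75338821685978 crop 236.02536299700017 270.7669410842989
[0.4992, 0.0224, 0.137] 315.5642850899174 171.84180053247746 crop 229.82142544958703 211.20900266238732
237 278 [0.5096 0.0151 0.0817]
230 248 [0.5094 0.0114 0.1197]
222 240 [ 0.5259 -0.0173  0.1727]
240 245 [0.5072 0.0237 0.1035]
215 222 [ 0.5214 -0.0158  0.1877]
```

Run:
```python
from h import *
z=np.load('scene.npz');c={k:z[k] for k in("fx","fy","cx","cy","world_to_cam")};d=z['d']
for u in (314,316,318):
    for v in range(174,192): print(u,v,deproj(c,u,v,d[v,u]).round(3),z['p'][v,u])
c,p,d=grab("wrist");q=p[130:290,220:420];cv2.imwrite("pics/w4.png",cv2.resize(q,None,fx=3.7,fy=3.7,interpolation=cv2.INTER_CUBIC))
```

```text
314 174 [ 0.526 -0.017  0.194] [43 51 54]
314 175 [ 0.527 -0.018  0.189] [42 66 77]
314 176 [ 0.526 -0.017  0.184] [36 67 81]
314 177 [ 0.526 -0.017  0.177] [42 54 59]
314 178 [ 0.526 -0.017  0.173] [54 58 57]
314 179 [0.505 0.007 0.121] [65 72 70]
314 180 [0.506 0.005 0.119] [67 74 72]
314 181 [0.506 0.006 0.112] [76 81 80]
314 182 [0.485 0.03  0.059] [101 104 103]
314 183 [0.492 0.021 0.07 ] [141 146 147]
314 184 [0.495 0.018 0.071] [156 163 165]
314 185 [0.497 0.015 0.069] [159 166 168]
314 186 [0.501 0.01  0.075] [159 166 168]
314 187 [0.502 0.008 0.071] [153 158 158]
314 188 [0.504 0.007 0.069] [129 134 134]
314 189 [0.504 0.006 0.064] [100  99  98]
314 190 [ 0.509 -0.     0.071] [93 91 87]
314 191 [ 0.51  -0.001  0.067] [92 89 86]
316 174 [ 0.528 -0.01   0.187] [35 32 29]
316 175 [ 0.527 -0.009  0.18 ] [27 24 21]
316 176 [ 0.53  -0.012  0.181] [30 28 25]
316 177 [ 0.529 -0.011  0.173] [43 44 43]
316 178 [0.507 0.014 0.121] [60 67 65]
316 179 [0.509 0.011 0.12 ] [69 75 74]
316 180 [0.507 0.014 0.11 ] [73 80 79]
316 181 [0.508 0.012 0.107] [84 92 92]
316 182 [0.496 0.027 0.073] [
[... 422 characters left out ...]
 26 25]
318 175 [ 0.531 -0.004  0.178] [29 27 26]
318 176 [0.508 0.023 0.121] [39 41 40]
318 177 [0.51  0.02  0.122] [45 48 47]
318 178 [0.51  0.021 0.114] [50 52 52]
318 179 [0.507 0.024 0.103] [48 52 51]
318 180 [0.51  0.02  0.104] [50 53 52]
318 181 [0.495 0.038 0.065] [78 81 80]
318 182 [0.502 0.03  0.074] [145 151 152]
318 183 [0.504 0.027 0.073] [156 163 164]
318 184 [0.506 0.024 0.073] [158 165 166]
318 185 [0.507 0.023 0.07 ] [160 167 168]
318 186 [0.513 0.016 0.078] [161 169 170]
318 187 [0.513 0.016 0.073] [163 170 171]
318 188 [0.514 0.015 0.068] [142 147 149]
318 189 [0.515 0.013 0.067] [105 106 104]
318 190 [0.52  0.007 0.072] [93 91 87]
318 191 [0.523 0.004 0.073] [107 108 105]
```

View pics/w4.png

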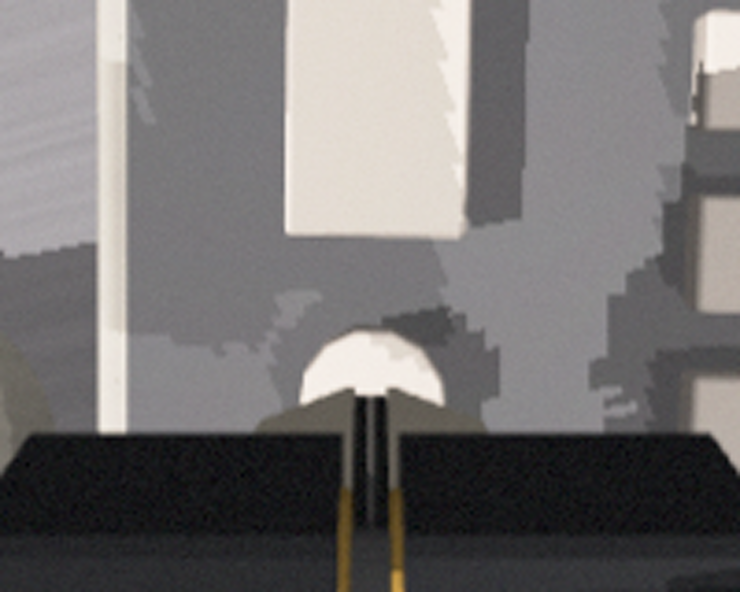

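The wrist crop shows the finger tapers ending over the upper half of the tare key (tip corner near (355,388) in the crop). The scene depth suggests the tips are really higher than stated, so I'll check with the wrist depth.

Run:
```python
from h import *
z=np.load('wrist.npz');c={k:z[k] for k in("fx","fy","cx","cy","world_to_cam")};d=z['d'];print(robot.observe()['tool_pos'])
for u in (298,308,313,315,320,326,330):
    print(u,[(v,*deproj(c,u,v,d[v,u]).round(3)) if d[v,u]>0 else (v,0) for v in range(226,256,3)])
```

```text
[0.49923716 0.02238379 0.08476767]
298 [(226, np.float64(0.493), np.float64(0.008), np.float64(0.065)), (229, np.float64(0.494), np.float64(0.008), np.float64(0.067)), (232, np.float64(0.497), np.float64(0.007), np.float64(0.066)), (235, np.float64(0.499), np.float64(0.007), np.float64(0.067)), (238, np.float64(0.5), np.float64(0.006), np.float64(0.068)), (241, np.float64(0.485), np.float64(0.014), np.float64(0.11)), (244, np.float64(0.485), np.float64(0.015), np.float64(0.116)), (247, np.float64(0.462), np.float64(0.026), np.float64(0.172)), (250, np.float64(0.462), np.float64(0.026), np.float64(0.175)), (253, np.float64(0.462), np.float64(0.026), np.float64(0.177))]
308 [(226, np.float64(0.492), np.float64(0.017), np.float64(0.073)), (229, np.float64(0.494), np.float64(0.016), np.float64(0.073)), (232, np.float64(0.495), np.float64(0.015), np.float64(0.074)), (235, np.float64(0.498), np.float64(0.015), np.float64(0.074)), (238, np.float64(0.487), np.float64(0.019), np.float64(0.106)), (241, np.float64(0.486), np.float64(0.02), np.float64(0.112)), (244, np.float64(0.487), np.float64
[... 2724 characters left out ...]
253, np.float64(0.489), np.float64(0.029), np.float64(0.126))]
330 [(226, np.float64(0.496), np.float64(0.031), np.float64(0.073)), (229, np.float64(0.497), np.float64(0.031), np.float64(0.074)), (232, np.float64(0.5), np.float64(0.03), np.float64(0.072)), (235, np.float64(0.502), np.float64(0.03), np.float64(0.074)), (238, np.float64(0.49), np.float64(0.032), np.float64(0.107)), (241, np.float64(0.49), np.float64(0.031), np.float64(0.111)), (244, np.float64(0.49), np.float64(0.031), np.float64(0.114)), (247, np.float64(0.465), np.float64(0.036), np.float64(0.172)), (250, np.float64(0.465), np.float64(0.036), np.float64(0.174)), (253, np.float64(0.464), np.float64(0.036), np.float64(0.178))]
```

Both cameras put the closed fingertips at z ≈ 0.101–0.104, about 17 mm above the reported TCP, and centred on the key. That leaves about 26 mm to contact, so I'll go down with force checks.

```bash
python3 -m handwheel '[0,0,-10,0,0, 0,0,-8,0,0, 0,0,0,0,0, 0,0,0,0,0]'| sed -n 2p; python3 avg.py 6;  python3 -m handwheel '[0,0,-3,0,0, 0,0,0,0,0]'| sed -n 2p; python3 avg.py 6
```

```text
tool_pos: [0.4989, 0.0224, 0.0663]
9.1 pos [0.4993 0.0224 0.0668] [0.0002 0.     0.0003] F [-0.12 -0.34  0.21] [0.55 0.68 0.24]
tool_pos: [0.499, 0.0224, 0.0635]
9.6 pos [0.4991 0.0224 0.0637] [0.0001 0.     0.0001] F [0.39 0.02 0.11] [0.5  0.48 0.59]
```

```bash
python3 -m handwheel '[0,0,-2,0,0, 0,0,0,0,0]'| sed -n 2p; python3 avg.py 6;  python3 -m handwheel '[0,0,-1,0,0, 0,0,0,0,0]'| sed -n 2p; python3 avg.py 6
```

```text
tool_pos: [0.4991, 0.0224, 0.0615]
10.1 pos [0.4992 0.0224 0.0617] [0.0001 0.     0.0001] F [ 0.39  0.12 -0.38] [0.3  0.35 0.39]
tool_pos: [0.4992, 0.0224, 0.0607]
10.6 pos [0.4992 0.0224 0.0607] [0. 0. 0.] F [0.19 0.18 0.16] [0.36 0.58 0.29]
```

```bash
python3 -m handwheel '[0,0,-1.5,0,0, 0,0,0,0,0]'| sed -n 2p; python3 avg.py 6;  python3 -m handwheel '[0,0,-1.5,0,0, 0,0,0,0,0]'| sed -n 2p; python3 avg.py 6
```

```text
tool_pos: [0.4994, 0.0224, 0.0592]
11.1 pos [0.4994 0.0224 0.0593] [0. 0. 0.] F [ 0.1  -0.03  1.01] [0.24 0.53 0.55]
tool_pos: [0.4996, 0.0223, 0.0579]
11.6 pos [0.4995 0.0223 0.0579] [0. 0. 0.] F [ 0.99 -0.01  2.5 ] [0.52 0.6  0.45]
```

```bash
python3 -m handwheel '[0,0,-2,0,0, 0,0,-1.5,0,0, 0,0,0,0,0]'| sed -n 2p; python3 avg.py 8
```

```text
tool_pos: [0.5, 0.0222, 0.0545]
12.3 pos [0.5    0.0222 0.0546] [0. 0. 0.] F [ 1.92 -0.96  5.64] [0.48 0.47 0.45]
```

The tare key is down about 5 mm at about 6 N. Next: release, and go over to the product key with a +0.6 spin.

```bash
python3 -m handwheel '[0,0,10,0,0, 0,0,25,0,0, 0,0,30,0,0, 10,30,0,0.12,0, 14,40,0,0.12,0, 14,45,0,0.12,0, 14,45,0,0.12,0, 14,45,0,0.12,0]'|sed -n 1,3p
python3 -m handwheel '[11,36,0,0,0, 0,0,0,0,0, 0,0,0,0,0, 0,0,0,0,0]'|sed -n 1,3p; python3 avg.py 6
python3 - <<'E'
from h import *
c,p,d=grab("wrist");q=p[130:290,220:420];cv2.imwrite("pics/w5.png",cv2.resize(q,None,fx=3.7,fy=3.7,interpolation=cv2.INTER_CUBIC))
E
```

```text
time: 13.15
tool_pos: [0.5645, 0.229, 0.1191]
tool_rot: [3.141, -0.002, -2.807]
time: 13.55
tool_pos: [0.5754, 0.2622, 0.119]
tool_rot: [-3.141, -0.002, -2.812]
13.8 pos [0.5759 0.2621 0.1194] [0.0003 0.0002 0.0002] F [-0.05 -0.2  -0.22] [0.33 0.57 0.43]
```

View pics/w5.png

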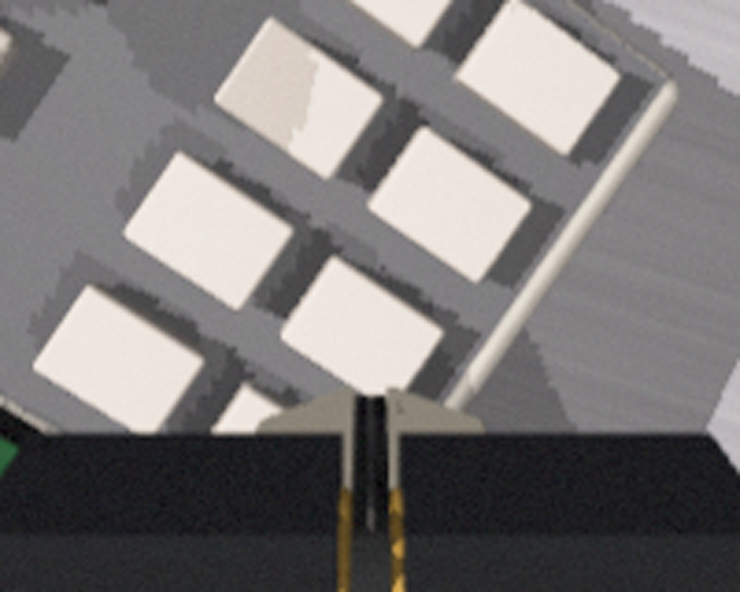

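The wrist crop shows the outer column's rows 4, 3 and 2 at (537,75), (448,205) and (360,328). The row-2 key just ahead of the tips is the product key. I'll measure it again from here.

Run:
```python
from m import *
_,W=keys('wrist.npz',{k:(220+a/3.7,130+b/3.7,200) for k,a,b in(('p3',448,205),('p2',360,328),('p3r',210,230),('p2r',115,360))})
for k,(u,v,x,s) in W.items(): print(k,round(u,1),round(v,1),x.round(4),s)
```

```text
p3 340.8 185.0 [0.5463 0.2711 0.0693] [ 320.25  165.25   42.25   40.25 3574.75]
p2 316.7 219.3 [0.5779 0.2615 0.0756] [ 296.25  200.5    42.5    35.75 3411.5 ]
p3r 275.4 192.1 [0.567  0.2236 0.0756] [ 254.  172.   44.   41. 3780.]
p2r 251.1 227.6 [0.5987 0.2142 0.0828] [ 229.5   208.     44.25   38.25 3689.5 ]
```

The key is at (0.578, 0.2615), which agrees with the earlier measurement. Descending.

```bash
python3 -m handwheel '[0,0,-25,0,0, 0,0,-20,0,0, 0,0,-10,0,0, 0,0,0,0,0, 0,0,0,0,0]'| sed -n 2p; python3 avg.py 6;  python3 -m handwheel '[0,0,-2,0,0, 0,0,0,0,0]'| sed -n 2p; python3 avg.py 6
```

```text
tool_pos: [0.5767, 0.2634, 0.0649]
14.65 pos [0.5769 0.2636 0.0653] [0.0001 0.0001 0.0002] F [ 0.08 -0.09  0.43] [0.43 0.4  0.73]
tool_pos: [0.5761, 0.2633, 0.0621]
15.15 pos [0.5762 0.2634 0.0622] [0.0001 0.     0.0001] F [0.03 0.4  0.11] [0.58 0.35 0.3 ]
```

```bash
python3 -m handwheel '[0,0,-1.5,0,0, 0,0,0,0,0]'| sed -n 2p; python3 avg.py 6;  python3 -m handwheel '[0,0,-1.5,0,0, 0,0,0,0,0]'| sed -n 2p; python3 avg.py 6
```

```text
tool_pos: [0.5762, 0.2634, 0.0606]
15.65 pos [0.5762 0.2634 0.0607] [0.     0.     0.0001] F [0.04 0.42 0.11] [0.35 0.29 0.27]
tool_pos: [0.5765, 0.2634, 0.0594]
16.15 pos [0.5764 0.2634 0.0594] [0. 0. 0.] F [ 0.08 -0.36  2.06] [0.66 0.34 0.38]
```

```bash
python3 -m handwheel '[0,0,-2,0,0, 0,0,-2,0,0, 0,0,0,0,0]'| sed -n 2p; python3 avg.py 8
```

```text
tool_pos: [0.577, 0.2633, 0.0557]
16.85 pos [0.577  0.2633 0.0558] [0.     0.     0.0001] F [ 1.14 -1.06  5.45] [0.28 0.47 0.16]
```

The product key is down about 4.5 mm. Next is the start key.

```bash
python3 -m handwheel '[0,0,10,0,0, 0,0,25,0,0, 0,0,30,0,0, -20,-40,0,0,0, -24,-40,0,0,0, -24,-40,0,0,0, -24,-40,0,0,0, -20,-40,0,0,0]'|sed -n 1,3p
python3 -m handwheel '[-15,-25,0,0,0, 0,0,0,0,0, 0,0,0,0,0, 0,0,0,0,0]'|sed -n 1,3p; python3 avg.py 6
```

```text
time: 17.7
tool_pos: [0.4621, 0.0624, 0.1203]
tool_rot: [3.141, -0.001, -2.811]
time: 18.1
tool_pos: [0.4496, 0.039, 0.1204]
tool_rot: [3.141, 0.0, -2.811]
18.35 pos [0.4495 0.0391 0.1202] [0.0001 0.0001 0.0001] F [-0.53 -0.09  0.05] [0.5  0.5  0.44]
```

```bash
python3 -m handwheel '[0,-1,-30,0,0, 0,0,-25,0,0, 0,0,-12,0,0, 0,0,0,0,0, 0,0,0,0,0]'| sed -n 2p; python3 avg.py 6;  python3 -m handwheel '[0,0,-2,0,0, 0,0,0,0,0]'| sed -n 2p; python3 avg.py 6
```

```text
tool_pos: [0.4495, 0.0375, 0.0535]
19.15 pos [0.4498 0.0374 0.0539] [0.0002 0.     0.0002] F [ 0.02 -0.07 -0.16] [0.25 0.24 0.59]
tool_pos: [0.4491, 0.0374, 0.0512]
19.65 pos [0.4492 0.0374 0.0512] [0. 0. 0.] F [-0.03  0.21 -0.09] [0.57 0.67 0.62]
```

```bash
python3 -m handwheel '[0,0,-1.5,0,0, 0,0,0,0,0]'| sed -n 2p; python3 avg.py 6;  python3 -m handwheel '[0,0,-1.5,0,0, 0,0,0,0,0]'| sed -n 2p; python3 avg.py 6
```

```text
tool_pos: [0.4491, 0.0374, 0.0496]
20.15 pos [0.4492 0.0374 0.0497] [0.     0.     0.0001] F [ 0.25  0.12 -0.15] [0.35 0.38 0.29]
tool_pos: [0.4493, 0.0374, 0.0482]
20.65 pos [0.4493 0.0374 0.0483] [0. 0. 0.] F [ 0.23 -0.19  0.33] [0.52 0.36 0.55]
```

```bash
python3 -m handwheel '[0,0,-2,0,0, 0,0,-2.5,0,0, 0,0,0,0,0]'| sed -n 2p; python3 avg.py 8
```

```text
tool_pos: [0.45, 0.0372, 0.0439]
21.35 pos [0.45   0.0372 0.0441] [0.     0.     0.0001] F [ 1.32 -1.21  5.19] [0.39 0.26 0.55]
```

The start key is down about 4.5 mm (5.4 N). I'll lift clear and hand in.

```bash
python3 -m handwheel '[0,0,10,0,0, 0,0,30,0,0, 0,0,40,0,0, 0,0,40,0,0, 0,0,40,0,0, 0,0,0,0,0, 0,0,0,0,0, 0,0,0,0,0]'|sed -n 1,4p
python3 -c "
from cell import robot
print(robot.hand_in())"
```

```text
time: 22.2
tool_pos: [0.448, 0.0375, 0.2026]
tool_rot: [3.14, -0.003, -2.811]
contact_force: [0.6, 0.0, 0.5]
the job is handed in; nothing more can be done
None
```

I pressed the tare, product and start keys once each, in that order, at about 5–6 N, let each come back up, lifted the arm clear and handed the job in at about 22 s; the hand-in returned no verdict.

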